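# Take the dial padlock off the sample desiccator

### The arm

A 6-joint arm with a two-finger parallel gripper is mounted at the origin on the work surface. World frame = base frame: x ahead of the robot, y to its left, z up, the work surface at z = 0. Lengths are in mm, angles in rad, forces in N, time in s.
With the tool pointing down it reaches from about 350 to 975 mm from the base axis. Payload 7.1 kg.
Tool frame: the origin (TCP) lies midway between the tips of the shut fingers; the grasp point (between the pads) lies 19 mm behind it (ctrl.grasp_offset is the distance from the TCP to the grasp point, in mm); z points along the fingers, y is the line along which they close (so a half turn about z gives the same grasp; the last joint's range is limited). The gripper opens to 88 mm and grips with 3 to 60 N. Pads are 20 mm wide; open, the fingers measure 115 mm over their backs; the gripper's body (75 mm by 178 mm) begins 61 mm behind the grasp point.
Start: joints at [1.147, 0.423, 1.63, -0, 1.089, -0.019], TCP at [246.114, 574.485, 222.675] pointing down, gripper open.
Joint ranges: [-3, 3], [-0.9, 2.11], [0.09, 2.58], [-1.31, 4.45], [0.11, 2.69], [-2.54, 2.54]. Speed limits (rad/s): [2.39, 2.39, 3.01, 3.14, 3.14, 3.14].

### API

Orientations are given as a rotation vector (axis times angle).
In Python, from workcell import sensors, viewer, ctrl gives the robot as it stands. The module is installed in compiled form; this text tells all that it offers.
- The arm moves only by the shell command python3 -m handwheel 'ROWS'. ROWS is JSON, a list of rows, each a list of 7 numbers: the shift along the tool's x, y, z in mm, then the turn, a rotation vector about the tool's x, y, z in rad, then the closure, from 0 (fully open) to 1 (shut). In form: [[x, y, z, rx, ry, rz, jaw], ...]. A call has 1 to 10 rows; each row shifts and turns the commanded pose from where the row before left it, along the tool's axes as they then stand; what a row does not reach is not made up. A row lasts 1/8 s, in which the tool goes at most 62.5 mm and 10.7 degrees, less where a joint would pass 70% of its speed; a pose out of reach is approached as far as the arm can. A call is refused whole if a number of a shift passes 62.5 or a number of a turn 0.188, either way. A call with a gripper value outside its range is refused whole. The fingers move at their own pace and stop on an object; the grip force is fixed at half the most. Time passes only in rows, so rows that do not move let the fingers close. It gives the time, the measured TCP pose, the force, the opening and the grip force at its end, in the units of the state.
- sensors.get_obs(): the state, without advancing time (a new reading comes with each control period).
- viewer.get_image(name): name is "scene" or "top" or "wrist"; returns a dict with "frame" (480x640x3 uint8, blue, green, red), "fov_y" (degrees; the focal length in pixels is half the picture's height over the tangent of half this angle, whatever the lens; pixels are square), "cx", "cy" (the principal point, pixels), "distortion" ([k1, k2, p1, p2, k3] as OpenCV has them; the pictures are not rectified), "R" (3x3) and "t" (3): a world point X has camera coordinates R X + t. Camera axes: x right, y down, z forward; pixel columns grow to the right and rows downward; lengths in mm; the calibration is good to about 2 mm. A picture is of the moment at which its call begins. There is no depth.
- ctrl.close_job(): hands the job in; it is judged then, once.
The state is a dict: "t": time; "qpos": joint angles; "qvel": joint speeds; "joint_torque": joint torques, N m; "ee_pos": TCP position; "orientation": TCP orientation; "ft_force": force on the tool from outside, world axes, zero at the start; "moment": the same for the moment, N m; "width": finger opening in mm; "grasp_force": force on a finger pad.
Only numpy, scipy, OpenCV 4.12 (cv2) and the standard library are available. Lean on these libraries where they do the work, as an engineer would, in place of code of your own. Each camera call takes 0.05 s, during which the arm holds its last target. There are 200 camera calls.

### The job

The sample desiccator has to be opened: slide its vent shutter fully open first, to let the vacuum off, then dial the padlock's combination, clockwise to the red mark without overrunning it and back anticlockwise to the green mark, feeling for the click at each. Pull the lock's body back to draw the shackle open, unhook the lock from the hasp staple and lift it off. Finish while still holding the lock up in the gripper, dial upwards, shackle fully drawn out and clear of everything, at least 10 cm above the desiccator's deck, the vent left open and the tins, jar, scoop and weight left where they stand.

Things in the scene. Friction and masses are not known exactly. Their poses are not given: they have to be found in the camera images.
- desiccator: white lockable desiccator chest, fixed, 300 mm (x) by 400 mm (y), level top 110 mm high; origin at the centre of its underside, z up, front (robot's side) at -x. Grey deck over the front 140 mm, windowed lid behind. A flat hasp leaf (34 mm wide, 2.5 mm thick) comes from the lid over a steel staple on the deck; the padlock lies before the staple, the vent is on the deck's left (+y) part
- saddle (a point): point on the deck (height 110 mm) under the middle of the padlock as it lies at the start. Two rubber lips 4 mm high, 3 mm thick, 38 mm long flank the lock body's two y faces with 1 mm of play each, open to front and back: they keep it from turning with the dial, and it slides out to the front (desiccator's -x)
- staple_post (a point): foot, at deck height, of the staple's front post. The staple is an arch of 5 mm round bar standing in the desiccator's x-z plane: front post here, rear post 41 mm behind (+x), 23 mm clear height under its top bar, 28 mm high over all. The shackle passes through the arch, the front post inside its bow
- vent (a joint): sliding vent shutter, m: 0 closed, 0.040 fully open, at the end stop, its grip beside the green paint mark on the rail. It opens in the desiccator's +y direction (away from the padlock) and stays where it is left (friction 1.5 N)
- vent_top (a point): centre of the top of the shutter's black grip: a fin 14 mm thick (desiccator x), 22 mm long (desiccator y) and 24 mm high above its 3 mm plate, white line along the top. The guide rails, 28 mm to either side in x, are 6 mm high
- padlock: brass dial padlock, about 0.4 kg, loose, lying dial upwards: body 46 mm (x) by 50 mm (y) by 24 mm high; origin at the centre of its underside, z up out of the dial, x towards the shackle. At the start it lies square to the desiccator, x the same way, the staple's front post inside the bow, 7 mm off the body's +x face. Grip the body by its y faces from above, or by the knob
- dial (a joint): dial angle, rad, growing clockwise seen from above; 0 = its white line points to the green mark (towards the shackle, lock's +x); +1.047 = to the red mark, 2 clicks clockwise of green. Mark and click notch every 0.524 rad (30 degrees); let go within 10 degrees of a notch it snaps in; turning takes 0.05 to 0.09 N m. Starts 2 to 3 clicks anticlockwise of green. It has no end stop
- dial_knob (a point): centre of the top of the dial's black bar knob, on the dial's axis, 46 mm above the lock's underside. The bar is 34 mm long, 12 mm thick, 18 mm high above the dial's disc (33 mm across, 4 mm thick), a white line along the pointing half of its top; it lies along the lock's x when the dial is at 0
- red_mark (a point): red mark on the lock's top, 20 mm from the dial's axis. Turning clockwise to red carries a hidden wheel to its opening place; it stays there when the dial goes back to green. Overrunning red by a whole click leaves the lock shut: then turn anticlockwise to -4.71 rad (three quarters of a turn past green) and clockwise back to 0
- green_mark (a point): green mark on the lock's top, 20 mm from the dial's axis towards the shackle. With the wheel set and the dial back at green the shackle is free to slide; anywhere else, or without going to red first, it is locked
- shackle (a joint): how far the shackle is drawn out, m: 0 shut, 0.020 fully out. Once free it slides with 3 N of friction and stays where it is. Pull the lock body away from the staple (lock's -x): after 4.5 mm of play the bow catches the front post, and 20 mm more draw the shackle out
- shackle_bow (a point): middle of the bow, on the centre line of the shackle's 6 mm round bar, 11 mm above the lock's underside, 40 mm from the lock's centre when shut (14 mm clear between bow and body). Legs at the lock's y = +13 mm (long, stays in the body) and -13 mm (short)
- short_leg (a point): tip of the shackle's short leg, moves with the shackle; 5 mm inside the body when shut, 15 mm clear of its +x face when drawn out (25 mm from tip to outside of bow). To unhook: bring the front post back into that gap, 7 mm from the face, raise the lock 6 mm over the lips, and move it 30 mm in its +y direction so that the leg leaves the arch sideways; then lift
- tin_deck: lidded aluminium sample tin, 60 mm across, 26 mm high, standing on the right-hand part of the desiccator's deck; origin at the centre of its underside; leave it alone
- tin_a: lidded aluminium sample tin, 60 mm across, 26 mm high, standing on the bench; origin at the centre of its underside; leave it alone
- tin_b: a third such tin on the bench; origin at the centre of its underside; leave it alone
- jar: amber glass sample jar with a white cap, 60 mm across, 85 mm high, on the bench; origin at the centre of its underside; leave it alone
- scoop: small steel scoop, about 150 mm long and 10 mm high, lying on the desiccator's lid; origin on its underside near the middle; leave it alone
- weight: brass check weight, 36 mm across, 50 mm high, on the bench to the left; origin at the centre of its underside; leave it alone
Mind the look-alikes: they are no part of the job. Leave any blue or purple look-alike of the padlock alone.

How it is judged (in metres and radians):
On the way, in this order (a step that is already met when the one before it is completed fails the run):
1. the vent shutter is slid fully open (value of joint vent above 0.036 m), for 0.1 s.
2. the dial is turned clockwise to the red mark (value of joint dial between 0.86 and 1.31 rad), for 0.1 s.
3. the dial is turned back to the green mark (value of joint dial between -0.2 and 0.2 rad), for 0.1 s.
4. the shackle is drawn out (value of joint shackle above 0.017 m), for 0.1 s.
At the end, for the whole second after the job is handed in: The fingers hold the padlock (over 2 N) at rest, underside 0.21 m or more above the bench (0.10 m above the deck), dial up within 20 degrees, shackle out 16 mm or more, touching neither desiccator nor bystanders; vent within 4 mm of fully open; bystanders not moved over 25 mm (value of joint vent above 0.036 m and value of joint shackle above 0.016 m and height (world z) of padlock above 0.21 m and angle between padlock's own z axis and vertical below 0.35 rad and contact force between padlock and the fingers above 2 N and contact force between padlock and desiccator below 0.1 N and linear speed of padlock below 0.05 m/s and contact force between padlock and tin_deck below 0.1 N and contact force between padlock and tin_a below 0.1 N and contact force between padlock and tin_b below 0.1 N and contact force between padlock and jar below 0.1 N and contact force between padlock and scoop below 0.1 N and contact force between padlock and weight below 0.1 N); the arm keeps its last pose, push and grip.
It fails at once if a sample tin is moved by more than 25 mm (distance of any of tin_deck, tin_a, tin_b from where it was at the start of the episode above 0.025 m).
It fails at once if the jar is moved by more than 25 mm (distance of jar from where it was at the start of the episode above 0.025 m).
It fails at once if the scoop is moved by more than 25 mm (distance of scoop from where it was at the start of the episode above 0.025 m).
It fails at once if the weight is moved by more than 25 mm (distance of weight from where it was at the start of the episode above 0.025 m).
It also fails if it takes over 72 s, if anything falls off the work surface, if the arm or the gripper's body presses on something with over 40 N, if the wrist force passes 120 N, or if a joint passes its speed limit or range.

## Working session

There is one attempt and no reset: what is moved stays moved. The work goes in short steps, Python scripts to look and compute and a shell command to move; the robot and the scene stay as the last step left them, time stands still between calls to the robot, and variables do not carry over. Pictures are saved under pics/ and viewed, at most 12 in all, crops included, and the job is handed in when it is done.

```bash
mkdir -p pics
cat > h.py <<'E'
import numpy as np, cv2
from workcell import sensors, viewer, ctrl
from scipy.spatial.transform import Rotation as Ro
def snap(name,fn,crop=None,scale=1):
    d=viewer.get_image(name); im=d['frame']
    np.savez(f'pics/{fn}.npz',**{k:np.array(v) for k,v in d.items()})
    if crop: x0,y0,x1,y1=crop; im=im[y0:y1,x0:x1]
    if scale!=1: im=cv2.resize(im,None,fx=scale,fy=scale,interpolation=cv2.INTER_CUBIC)
    cv2.imwrite(f'pics/{fn}.png',im)
def ray(fn,u,v,z):
    d=np.load(f'pics/{fn}.npz'); f=240/np.tan(np.radians(d['fov_y'])/2)
    K=np.array([[f,0,d['cx']],[0,f,d['cy']],[0,0,1]],float)
    p=cv2.undistortPoints(np.array([[[u,v]]],float),K,d['distortion'].astype(float))[0,0]
    r=d['R'].T@np.array([p[0],p[1],1]); c=-d['R'].T@d['t']
    return (c+r*(z-c[2])/r[2]).round(1)
def st():
    o=sensors.get_obs(); R=Ro.from_rotvec(o['orientation']).as_matrix()
    print(o['t'],np.round(o['ee_pos'],1),'\n',R.round(3),'w',o['width'],'F',np.round(o['ft_force'],1),'q',np.round(o['qpos'],2))
    return o,R
E
python3 - <<'E'
from h import *
snap('top','top1',None,1.25); snap('scene','sc1',None,1.25); st()
E
```

```text
0.1 [245.9 574.1 222. ] 
 [[-0.919  0.394 -0.001]
 [ 0.394  0.919 -0.001]
 [ 0.    -0.001 -1.   ]] w 87.6303882449713 F [ 0.8 -0.5 -0. ] q [ 1.15  0.42  1.63 -0.    1.09 -0.02]
```

View pics/top1.png

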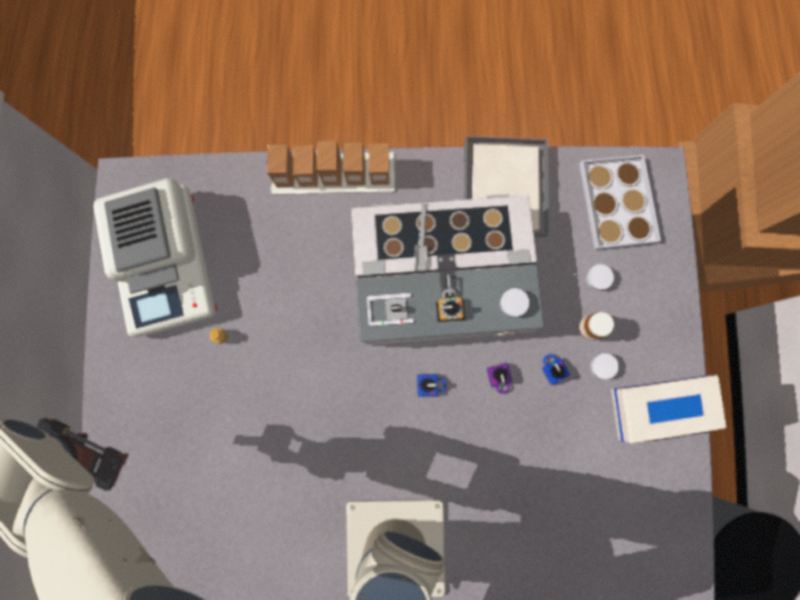

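View pics/sc1.png

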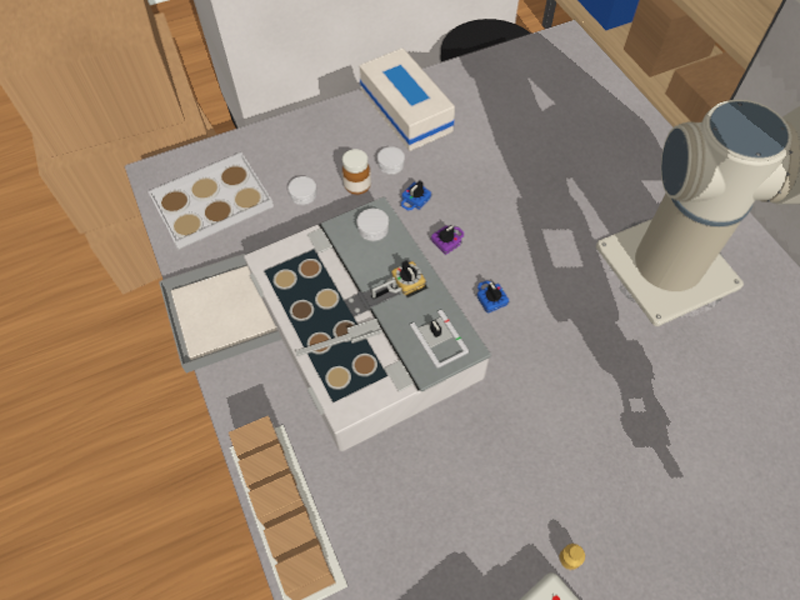

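The top picture shows the desiccator's deck between (358,275) and (542,328), the vent shutter grip near (397,308), the brass lock near (450,307), tin_deck at (515,302). The scene picture agrees. The blue and purple locks on the bench are decoys.

Run:
```python
from h import *
for n,u,v,z in [('vent',397,307,137),('knob',450,307,156),('lockbody',450,309,134),('frontL',362,342,110),('frontR',542,328,110),('tin',515,302,136),('backL',352,208,110),('backR',530,197,110)]:
    print(n,ray('top1',u/1.25,v/1.25,z))
a=cv2.imread('pics/top1.png');cv2.imwrite('pics/c1.png',cv2.resize(a[240:360,340:560],None,fx=3.6,fy=3.6,interpolation=cv2.INTER_CUBIC))
```

```text
vent [533.4 -14.2 137. ]
knob [ 528.9 -125.3  156. ]
lockbody [ 527.5 -126.8  134. ]
frontL [462.4  62.7 110. ]
frontR [ 485.2 -327.5  110. ]
tin [ 539.6 -266.1  136. ]
backL [761.6  83.3 110. ]
backR [ 780.9 -316.6  110. ]
```

View pics/c1.png

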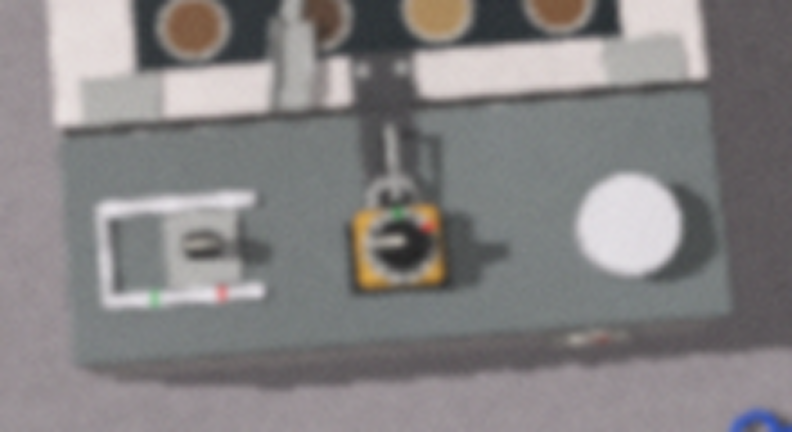

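The crop shows the lock's white line pointing left (about 3 clicks anticlockwise of green), with the shutter grip near crop pixel (205,245) and the green rail mark at (155,298). I'm moving to above the vent.

```bash
python3 -m handwheel '[[-45,-39,0,0,0,0,0],[-45,-39,0,0,0,0,0],[-45,-39,0,0,0,0,0],[-45,-39,0,0,0,0,0],[-45,-39,0,0,0,0,0],[-45,-39,0,0,0,0,0],[-45,-39,0,0,0,0,0],[-45,-39,0,0,0,0,0],[-45,-39,0,0,0,0,0],[-45,-39,0,0,0,0,0]]' && python3 -m handwheel '[[-20,-17,0,0,0,-0.155,0],[0,0,0,0,0,-0.155,0],[0,0,0,0,0,-0.155,0],[0,0,0,0,0,0,0],[0,0,0,0,0,0,0]]'
python3 - <<'E'
from h import *
st(); snap('wrist','w1',None,1.25)
E
```

```text
t: 1.35
ee_pos: [506.6, 36.9, 222.6]
orientation: [-0.632, -3.077, -0.0]
ft_force: [0.7, -0.2, 0.3]
width: 87.6
grasp_force: 0.0
t: 1.98
ee_pos: [517.7, 15.4, 222.5]
orientation: [0.09, -3.14, 0.0]
ft_force: [-0.1, -0.2, 0.9]
width: 87.8
grasp_force: 0.0
1.975 [517.7  15.4 222.5] 
 [[-0.998 -0.057 -0.   ]
 [-0.057  0.998 -0.   ]
 [ 0.     0.    -1.   ]] w 87.77810239899212 F [-0.1 -0.2  0.9] q [ 0.01  0.27  1.86 -0.    1.01 -1.62]
```

View pics/w1.png

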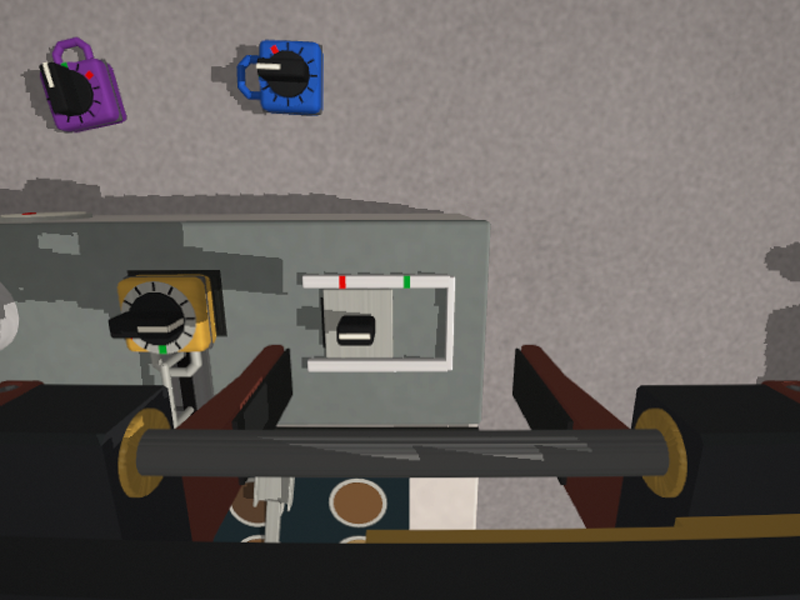

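The wrist picture shows the shutter's grip with its white line at about (354,336), the knob bar from (110,328) to (185,326), the green mark at (162,350) and the shackle through the staple below it.

Run:
```python
from h import *
for n,u,v,z in [('ventline a',342,336.5,137),('ventline b',368,335.5,137),('knob - end',112,328,156),('knob + end',185,326,156),('wl a',138,329,156),('wl b',183,327,156),('green',162,350,134),('body corner -x+y',213,277,134),('-x-y',119,280,134),('+x+y',215,350,134),('rail green a',407,282,116),('rail red',342,282,116),('deck cornerL',488,221,110),('deck front R',0,217,110)]:
    print(n,ray('w1',u/1.25,v/1.25,z))
a=np.load('pics/w1.npz')['frame'];cv2.imwrite('pics/c2.png',cv2.resize(a[200:310,70:230],None,fx=5,fy=5,interpolation=cv2.INTER_CUBIC))
```

```text
ventline a [533.2 -17.8 137. ]
ventline b [531.7  -2.6 137. ]
knob - end [ 529.3 -141.3  156. ]
knob + end [ 525.8 -100.6  156. ]
wl a [ 529.  -126.8  156. ]
wl b [ 526.4 -101.8  156. ]
green [ 549.3 -126.8  134. ]
body corner -x+y [502.6 -93.3 134. ]
-x-y [ 507.4 -148.8  134. ]
+x+y [547.3 -94.4 134. ]
rail green a [502.8  18.7 116. ]
rail red [505.1 -21.2 116. ]
deck cornerL [463.4  65.8 110. ]
deck front R [ 476.8 -237.4  110. ]
```

View pics/c2.png

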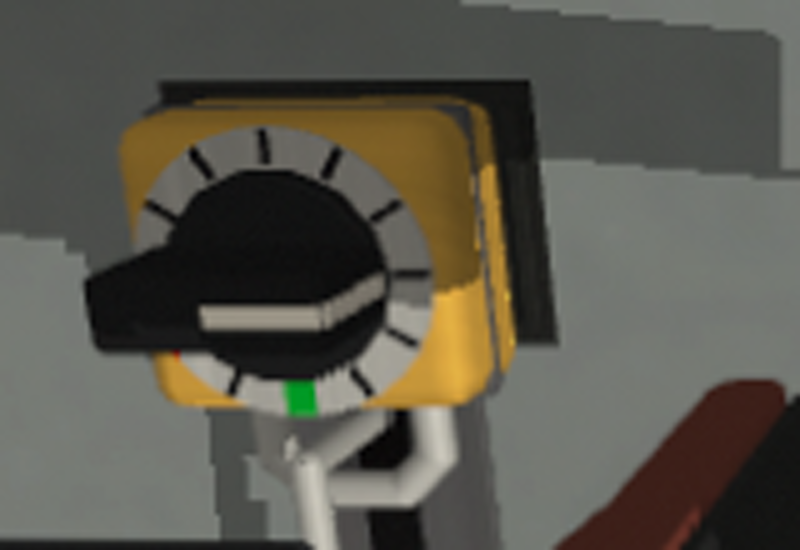

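The close crop shows the pointer on the tick three clicks anticlockwise of green (crop (410,272)), with green at (300,398). The dial is therefore at -1.57 and the bar lies along the lock's y.

```bash
python3 -m handwheel '[[-13,-29,30,0,0,0,0],[0,0,40,0,0,0,0],[0,0,33,0,0,0,0],[0,0,0,0,0,0,0.5],[0,0,0,0,0,0,1],[0,0,0,0,0,0,1],[0,0,0,0,0,0,1],[0,0,0,0,0,0,1]]'; python3 -m handwheel '[[0,8,0,0,0,0,1],[0,8,0,0,0,0,1],[0,8,0,0,0,0,1],[0,6,0,0,0,0,1],[0,0,0,0,0,0,1]]'
```

```text
t: 3.02
ee_pos: [532.9, -12.9, 120.3]
orientation: [-0.094, 3.139, -0.0]
ft_force: [1.0, 0.0, -0.7]
width: 41.2
grasp_force: 0.0
t: 3.65
ee_pos: [530.9, 17.9, 119.8]
orientation: [-0.095, 3.14, 0.001]
ft_force: [-0.6, 1.7, 4.9]
width: 21.8
grasp_force: 30.0
```

```bash
python3 -m handwheel '[[0,3,0,0,0,0,1],[0,3,0,0,0,0,1],[0,0,0,0,0,0,1]]';python3 -m handwheel '[[0,3,0,0,0,0,1],[0,0,0,0,0,0,1]]'; python3 -m handwheel '[[0,2,0,0,0,0,1],[0,0,0,0,0,0,1]]'; python3 -m handwheel '[[0,2,0,0,0,0,1],[0,0,0,0,0,0,1]]'
```

```text
t: 4.03
ee_pos: [530.8, 19.3, 119.9]
orientation: [-0.098, 3.14, -0.009]
ft_force: [0.4, -22.4, 3.4]
width: 21.8
grasp_force: 30.0
t: 4.28
ee_pos: [530.8, 19.6, 119.9]
orientation: [-0.099, 3.139, -0.016]
ft_force: [0.6, -37.8, 3.2]
width: 21.5
grasp_force: 30.0
t: 4.53
ee_pos: [530.8, 19.8, 119.9]
orientation: [-0.1, 3.139, -0.02]
ft_force: [1.6, -48.8, 3.9]
width: 21.6
grasp_force: 30.0
t: 4.78
ee_pos: [530.8, 20.0, 119.9]
orientation: [-0.102, 3.139, -0.024]
ft_force: [1.5, -60.4, 3.1]
width: 21.6
grasp_force: 30.0
```

```bash
python3 -m handwheel '[[0,-7,0,0,0,0,0.5],[0,0,0,0,0,0,0],[0,0,0,0,0,0,0],[0,0,-60,0,0,0,0],[0,0,-20,0,0,0,0],[0,0,0,0,0,0,0]]'
python3 - <<'E'
from h import *
st(); snap('wrist','w2',None,1.25)
for z in (156,): print(ray('w1',110,263.6,z),ray('w1',135,263.2,z),ray('w1',89,264,z))
E
```

```text
t: 5.52
ee_pos: [531.3, 23.9, 201.1]
orientation: [-0.096, 3.137, 0.0]
ft_force: [-0.2, 0.7, -0.2]
width: 78.5
grasp_force: 0.0
5.525 [531.3  23.9 201.1] 
 [[-0.998 -0.061  0.003]
 [-0.061  0.998  0.   ]
 [-0.003  0.    -1.   ]] w 78.47771087367764 F [-0.2  0.7 -0.2] q [ 0.02  0.31  1.86  0.    0.97 -1.61]
[ 529.3 -127.1  156. ] [ 528.  -109.7  156. ] [ 530.5 -141.8  156. ]
```

View pics/w2.png

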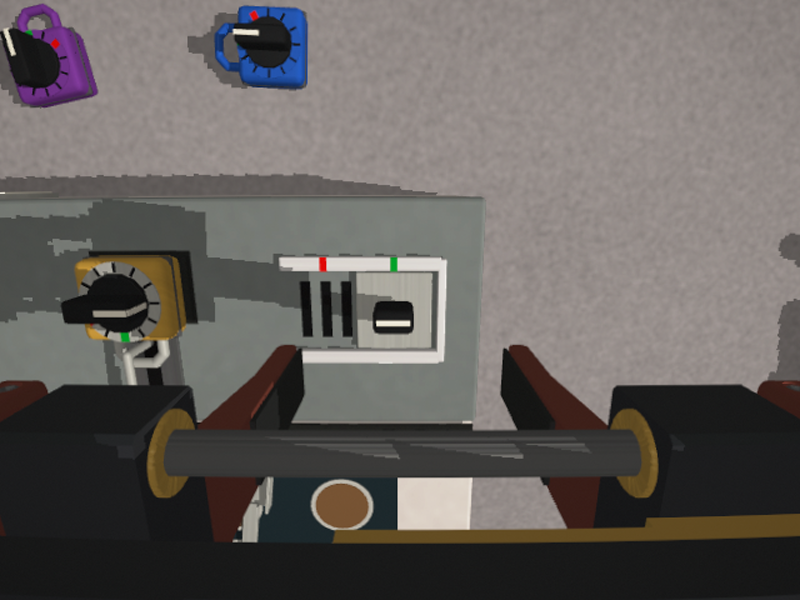

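The picture shows the shutter uncovered, with its grip (393,318) beside the green mark (394,264).

Run:
```python
from h import *
r=lambda n,u,v,z:print(n,ray('w2',u/1.25,v/1.25,z))
r('fin a',376,324,137);r('fin b',411,324,137);r('green',394,264,116);r('red',323,264,116)
r('plate -y edge',356,345,113);r('plate +y edge',433,345,113);r('end rail inner',438,345,116);r('end rail outer',445,345,116)
r('knob c',(110*1.25-162+0)*0+92,314,156)
r('bar - end',64,313,156);r('bar + end',126,315,156);r('green',125,338,134)
r('-x+y',180,256,134);r('-x-y',78,259,134)
print([ray('w1',u/1.25,v/1.25,113) for u,v in((324,345),(392,345),(448,345))])
```

```text
fin a [531.8  11.3 137. ]
fin b [530.6  29.8 137. ]
green [502.6  18.8 116. ]
red [505.  -20.9 116. ]
plate -y edge [553.  -1. 113.]
plate +y edge [550.2  44.7 113. ]
end rail inner [549.   47.3 116. ]
end rail outer [548.7  51.4 116. ]
knob c [ 529.5 -127.5  156. ]
bar - end [ 529.8 -141.7  156. ]
bar + end [ 528.9 -110.4  156. ]
green [ 549.4 -126.3  134. ]
-x+y [502.1 -92.5 134. ]
-x-y [ 506.8 -147.4  134. ]
[array([547.9, -32.2, 113. ]), array([545.4,  11.6, 113. ]), array([543.3,  47.7, 113. ])]
```

```bash
python3 -m handwheel '[[4,-50,0,0,0,0,0],[4,-50,0,0,0,0,0],[3,-51,0,0,0,0,0],[0,0,0,0,0,0.175,0],[0,0,0,0,0,0.175,0],[0,0,0,0,0,0.175,0],[0,0,0,0,0,0.175,0],[0,0,0,0,0,0.175,0],[0,0,0,0,0,0.175,0],[0,0,0,0,0,0.175,0]]'; python3 -m handwheel '[[0,0,0,0,0,0.175,0],[0,0,0,0,0,0.172,0],[0,0,0,0,0,0,0],[0,0,0,0,0,0,0]]'
python3 - <<'E'
from h import *
st(); snap('wrist','w3',None,1.25)
E
```

```text
t: 6.82
ee_pos: [527.4, -127.6, 197.6]
orientation: [-1.733, -2.617, 0.002]
ft_force: [-0.3, -0.1, 0.5]
width: 88.4
grasp_force: 0.0
t: 7.32
ee_pos: [528.0, -128.0, 198.7]
orientation: [-2.15, -2.289, 0.001]
ft_force: [-0.4, 0.6, -0.2]
width: 87.8
grasp_force: 0.0
7.325 [ 528.  -128.   198.7] 
 [[-0.063  0.998 -0.002]
 [ 0.998  0.063  0.   ]
 [ 0.001 -0.002 -1.   ]] w 87.79200516167016 F [-0.4  0.6 -0.2] q [-0.26  0.34  1.83  0.    0.98 -0.32]
```

View pics/w3.png

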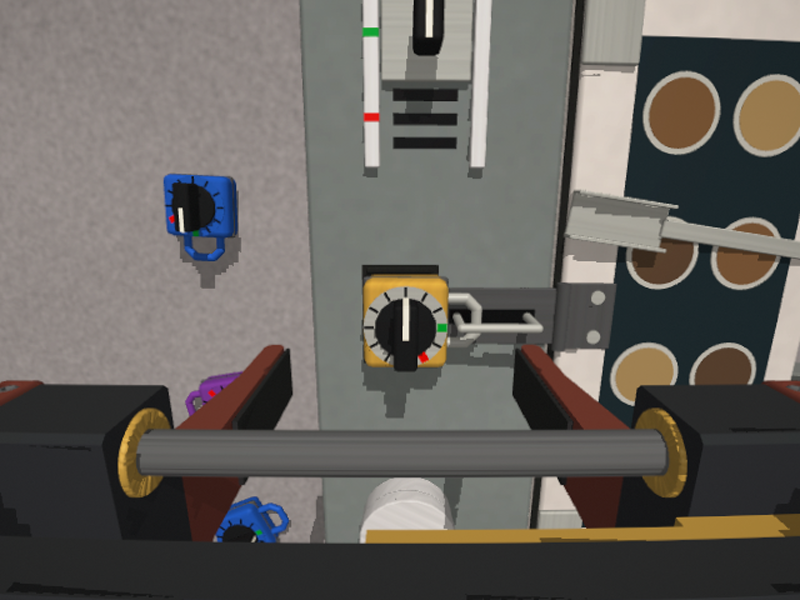

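The lock sits square below, knob bar along the image's vertical at column 405, green mark at (441,327), red at (424,357).

Run:
```python
from h import *
r=lambda n,u,v,z:print(n,ray('w3',u/1.25,v/1.25,z))
r('line',405.5,320,156);r('line end c',405,338,156);r('bar+',405.5,299,156);r('bar-',405,347,156);r('green',441,328,134);r('red',424,358,134)
r('body -x+y',366,279,134);r('+x+y',446,279,134);r('bow',484,320,121);r('post',459,325,138);r('rear post',540,327,138)
r('deck edge far',305,200,110);r('deck edge near',322,480,110)
```

```text
line [ 529.  -117.6  156. ]
line end c [ 529.4 -126.7  156. ]
bar+ [ 528.4 -107.3  156. ]
bar- [ 529.7 -131.3  156. ]
green [ 548.8 -127.3  134. ]
red [ 541.  -144.8  134. ]
body -x+y [ 507.8 -103.3  134. ]
+x+y [ 549.1 -100.7  134. ]
bow [ 573.9 -125.1  121. ]
post [ 557.6 -123.8  138. ]
rear post [ 600.1 -122.3  138. ]
deck edge far [470.7 -66.  110. ]
deck edge near [ 482.8 -243.1  110. ]
```

```bash
python3 -m handwheel '[[0.6,1.1,30,0,0,0,0],[0,0,27,0,0,0,0.3],[0,0,0,0,0,0,0.6],[0,0,0,0,0,0,1],[0,0,0,0,0,0,1],[0,0,0,0,0,0,1],[0,0,0,0,0,0,1]]'; python3 -m handwheel '[[0,0,0,0,0,0,1],[0,0,0,0,0,0,1]]'
```

```text
t: 8.25
ee_pos: [529.8, -127.7, 143.2]
orientation: [2.154, 2.286, 0.001]
ft_force: [-0.3, 0.8, -0.2]
width: 31.5
grasp_force: 0.0
t: 8.5
ee_pos: [529.5, -127.7, 142.7]
orientation: [-2.155, -2.286, 0.0]
ft_force: [-1.7, -0.6, 0.5]
width: 11.8
grasp_force: 29.8
```

```bash
python3 -m handwheel '[[0,0,0,0,0,0.17,1],[0,0,0,0,0,0.17,1],[0,0,0,0,0,0.17,1],[0,0,0,0,0,0.17,1],[0,0,0,0,0,0.17,1],[0,0,0,0,0,0.17,1],[0,0,0,0,0,0.17,1],[0,0,0,0,0,0.17,1],[0,0,0,0,0,0.17,1],[0,0,0,0,0,0.17,1]]'; python3 -c "
from h import *
o,R=st();print(np.arctan2(R[1,1],R[0,1]),o['moment'])"
```

```text
t: 9.75
ee_pos: [530.5, -128.8, 142.9]
orientation: [3.137, -0.118, 0.003]
ft_force: [2.9, -6.1, -1.7]
width: 11.8
grasp_force: 30.0
9.75 [ 530.5 -128.8  142.9] 
 [[ 0.997 -0.075  0.002]
 [-0.075 -0.997 -0.002]
 [ 0.002  0.002 -1.   ]] w 11.834944506010824 F [ 2.9 -6.1 -1.7] q [-0.26  0.42  1.86 -0.    0.86  1.39]
-1.6458131860005007 [-0.94804614 -0.25298831  0.05035135]
```

```bash
python3 -m handwheel '[[0,0,0,0,0,0.17,1],[0,0,0,0,0,0.17,1],[0,0,0,0,0,0.17,1],[0,0,0,0,0,0.17,1],[0,0,0,0,0,0.12,1],[0,0,0,0,0,0.1,1],[0,0,0,0,0,0,1],[0,0,0,0,0,0,1]]'; python3 -c "
from h import *
o,R=st();print(np.arctan2(R[1,1],R[0,1]),o['moment'])
snap('wrist','w4',None,1.25)"
```

```text
t: 10.75
ee_pos: [530.5, -129.5, 143.1]
orientation: [2.778, -1.463, 0.005]
ft_force: [0.9, -8.8, -0.2]
width: 11.7
grasp_force: 30.0
10.75 [ 530.5 -129.5  143.1] 
 [[ 0.566 -0.825  0.002]
 [-0.825 -0.566 -0.003]
 [ 0.004 -0.    -1.   ]] w 11.677439394227008 F [ 0.9 -8.8 -0.2] q [-0.26  0.42  1.86 -0.    0.86  2.28]
-2.5404280442758105 [-1.55220894  0.01419165 -0.08074515]
```

View pics/w4.png

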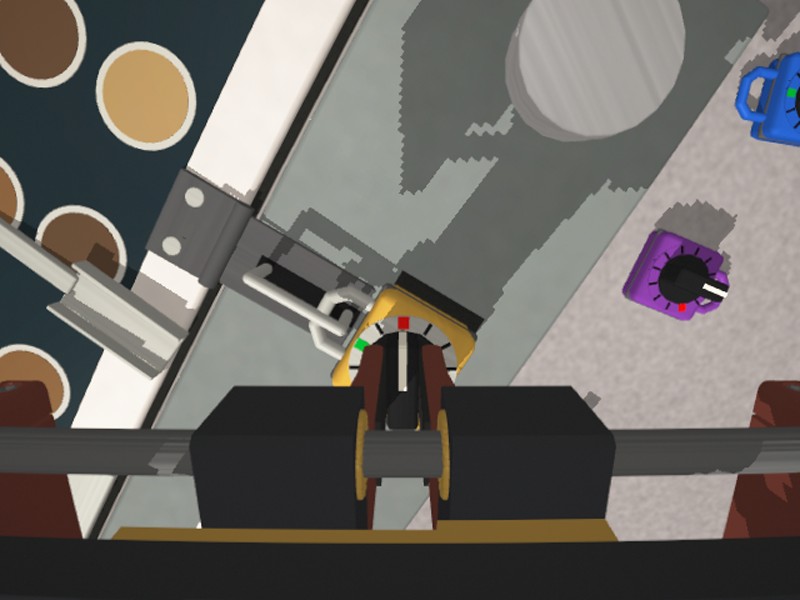

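The white line points straight at the red mark (403,323), and green is at (361,345). Now I turn back to green.

```bash
python3 -m handwheel '[[0,0,0,0,0,-0.17,1],[0,0,0,0,0,-0.17,1],[0,0,0,0,0,-0.17,1],[0,0,0,0,0,-0.17,1],[0,0,0,0,0,-0.17,1],[0,0,0,0,0,-0.1,1],[0,0,0,0,0,-0.09,1],[0,0,0,0,0,0,1],[0,0,0,0,0,0,1]]'; python3 -c "
from h import *
o,R=st();print(np.arctan2(R[1,1],R[0,1]),o['moment'])"
```

```text
t: 11.92
ee_pos: [530.3, -128.2, 142.9]
orientation: [3.139, 0.107, 0.002]
ft_force: [2.5, -3.8, -2.1]
width: 11.9
grasp_force: 30.0
11.925 [ 530.3 -128.2  142.9] 
 [[ 0.998  0.068  0.002]
 [ 0.068 -0.998 -0.001]
 [ 0.002  0.001 -1.   ]] w 11.891040622500414 F [ 2.5 -3.8 -2.1] q [-0.26  0.42  1.86 -0.    0.86  1.24]
-1.5026415071681636 [-0.8590498  -0.44992532 -0.01159323]
```

```bash
python3 -m handwheel '[[0,0,0,0,0,0,0.4],[0,0,0,0,0,0,0],[0,0,0,0,0,0,0],[0,0,0,0,0,0,0],[0,0,13,0,0,0,0],[0,0,13,0,0,0,0],[0,0,0,0,0,0,0.3],[0,0,0,0,0,0,0.6],[0,0,0,0,0,0,1],[0,0,0,0,0,0,1]]'; python3 -m handwheel '[[0,0,0,0,0,0,1],[0,0,0,0,0,0,1]]';  python3 -c "
from h import *
st();snap('wrist','w5',None,1.25)"
```

```text
t: 13.18
ee_pos: [530.1, -128.4, 116.9]
orientation: [3.139, 0.11, 0.002]
ft_force: [0.9, -5.0, -2.9]
width: 49.9
grasp_force: 30.0
t: 13.42
ee_pos: [530.0, -128.4, 116.9]
orientation: [3.139, 0.11, 0.002]
ft_force: [1.3, -5.1, -2.2]
width: 50.2
grasp_force: 30.0
13.425 [ 530.  -128.4  116.9] 
 [[ 0.998  0.07   0.001]
 [ 0.07  -0.998 -0.001]
 [ 0.001  0.001 -1.   ]] w 50.187616252892965 F [ 1.3 -5.1 -2.2] q [-0.26  0.46  1.88 -0.    0.81  1.24]
```

View pics/w5.png

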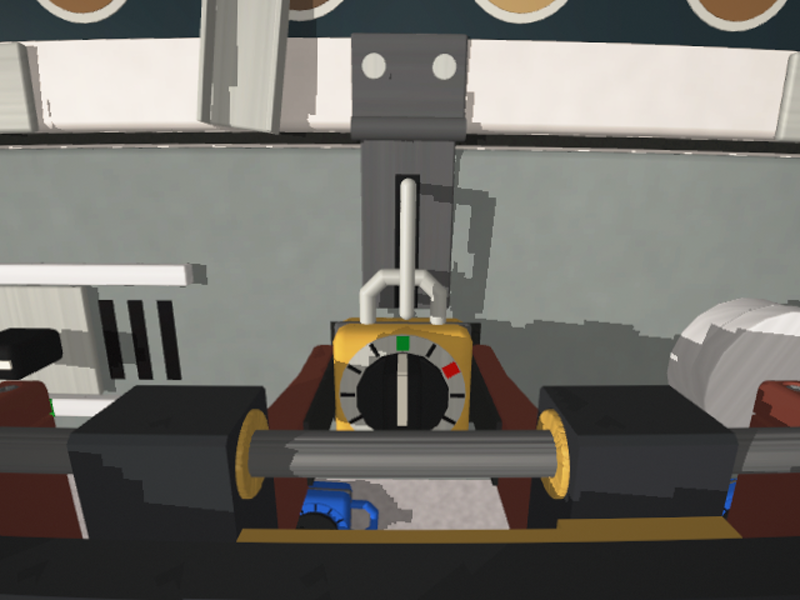

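The white line points at green (403,343), and the lock is gripped by its y faces with the bow round the staple. I'm pulling it back.

```bash
python3 -m handwheel '[[-3,0,0,0,0,0,1],[-3,0,0,0,0,0,1],[-2,0,0,0,0,0,1],[-2,0,0,0,0,0,1],[0,0,0,0,0,0,1]]'; python3 -m handwheel '[[-3,0,0,0,0,0,1],[-3,0,0,0,0,0,1],[-3,0,0,0,0,0,1],[0,0,0,0,0,0,1]]'
```

```text
t: 14.1
ee_pos: [521.3, -128.9, 117.3]
orientation: [3.139, 0.109, 0.006]
ft_force: [4.1, -4.1, -5.3]
width: 49.9
grasp_force: 30.0
t: 14.6
ee_pos: [512.0, -129.5, 117.2]
orientation: [3.139, 0.109, 0.005]
ft_force: [4.1, -2.9, -4.2]
width: 49.7
grasp_force: 30.0
```

```bash
python3 -m handwheel '[[-3,0,0,0,0,0,1],[-3,0,0,0,0,0,1],[0,0,0,0,0,0,1]]'; python3 -m handwheel '[[-2,0,0,0,0,0,1],[0,0,0,0,0,0,1]]';  python3 -m handwheel '[[-2,0,0,0,0,0,1],[0,0,0,0,0,0,1]]'
```

```text
t: 14.98
ee_pos: [506.0, -129.9, 117.2]
orientation: [3.139, 0.109, 0.005]
ft_force: [3.4, -3.4, -3.1]
width: 49.6
grasp_force: 30.0
t: 15.22
ee_pos: [505.4, -129.9, 117.4]
orientation: [3.139, 0.109, 0.009]
ft_force: [8.2, -1.6, -6.7]
width: 49.9
grasp_force: 30.0
t: 15.48
ee_pos: [505.1, -130.1, 117.7]
orientation: [3.138, 0.109, 0.014]
ft_force: [13.6, -0.4, -9.8]
width: 49.7
grasp_force: 30.0
```

```bash
python3 -m handwheel '[[3,0,0,0,0,0,1],[4,0,0,0,0,0,1],[4,0,0,0,0,0,1],[4,0,0,0,0,0,1],[4,0,0,0,0,0,1],[4,0,0,0,0,0,1],[3,0,0,0,0,0,1],[3,0,0,0,0,0,1],[0,0,0,0,0,0,1]]'; python3 -m handwheel '[[0,0,-3,0,0,0,1],[0,0,-3.5,0,0,0,1],[0,0,0,0,0,0,1],[0,0,0,0,0,0,1]]'; python3 -c "
from h import *
st();snap('wrist','w6',None,1.25)"
```

```text
t: 16.6
ee_pos: [527.1, -128.6, 116.9]
orientation: [3.139, 0.111, -0.008]
ft_force: [-10.2, -8.6, 7.2]
width: 49.8
grasp_force: 30.0
t: 17.1
ee_pos: [529.4, -127.3, 123.1]
orientation: [-3.139, -0.11, 0.001]
ft_force: [0.4, -0.8, -3.2]
width: 50.0
grasp_force: 30.0
17.1 [ 529.4 -127.3  123.1] 
 [[ 0.998  0.07  -0.   ]
 [ 0.07  -0.998  0.   ]
 [-0.    -0.    -1.   ]] w 49.97869379532882 F [ 0.4 -0.8 -3.2] q [-0.26  0.45  1.88  0.    0.82  1.24]
```

View pics/w6.png

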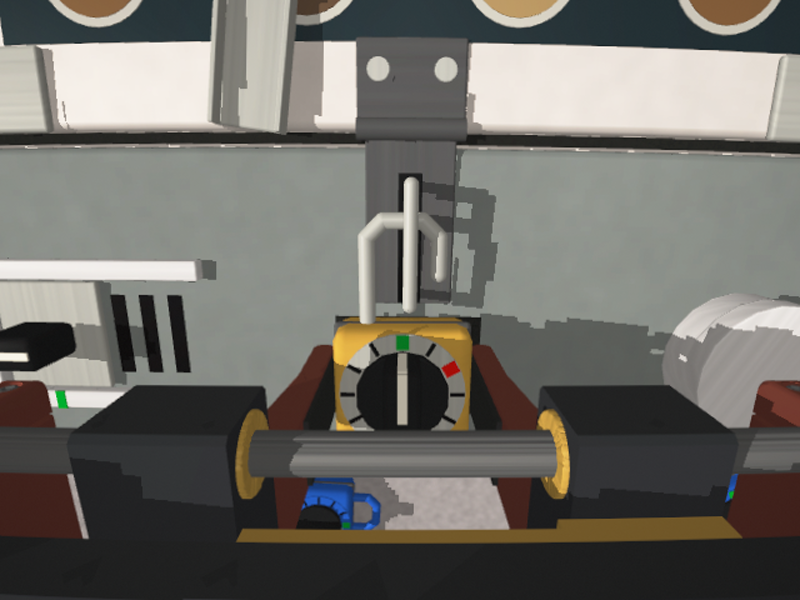

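The picture shows the shackle drawn out: bow at (400,220), leg tip at (441,280), staple's post end at (410,310), body face at row 320.

Run:
```python
from h import *
r=lambda n,u,v,z:print(n,ray('w6',u/1.25,v/1.25,z))
d=np.load('pics/w6.npz');print('cam',-d['R'].T@d['t'])
r('tip',441,281,127);r('post low end',410,311,112.5);r('post low end',410,311,138);r('rear',411,180,138);r('face top',410,322,138);r('face',410,318,130);r('bow in',403,225,127)
```

```text
cam [ 597.93010543 -121.51676282  283.259853  ]
tip [ 567.7 -137.6  127. ]
post low end [ 551.9 -127.8  112.5]
post low end [ 558.7 -126.9  138. ]
rear [ 601.6 -124.   138. ]
face top [ 554.8 -127.2  138. ]
face [ 554.  -127.4  130. ]
bow in [ 586.6 -122.5  127. ]
```

The post sits in the gap (face about 554, post 558.5–563.5, tip about 568), so I move sideways.

```bash
python3 -m handwheel '[[0,-4,0,0,0,0,1],[0,-4,0,0,0,0,1],[0,-4,0,0,0,0,1],[0,0,0,0,0,0,1]]'; python3 -m handwheel '[[0,-5,0,0,0,0,1],[0,-5,0,0,0,0,1],[0,-5,0,0,0,0,1],[0,-5,0,0,0,0,1],[0,0,0,0,0,0,1]]'
```

```text
t: 17.65
ee_pos: [528.7, -115.3, 123.2]
orientation: [-3.14, -0.111, 0.0]
ft_force: [-0.0, 0.8, -3.5]
width: 49.8
grasp_force: 30.0
t: 18.27
ee_pos: [527.3, -95.4, 123.2]
orientation: [-3.14, -0.11, 0.0]
ft_force: [0.3, 0.6, -3.6]
width: 50.4
grasp_force: 30.0
```

Free, no force. Now I lift.

```bash
python3 -m handwheel '[[0,-2,-5,0,0,0,1],[0,0,-10,0,0,0,1],[0,0,-20,0,0,0,1],[0,0,-30,0,0,0,1],[0,0,-30,0,0,0,1],[0,0,-30,0,0,0,1],[0,0,-15,0,0,0,1],[0,0,0,0,0,0,1],[0,0,0,0,0,0,1],[0,0,0,0,0,0,1]]'; python3 -c "
from h import *
st();snap('wrist','w7',None,1.25)"
```

```text
t: 19.52
ee_pos: [526.5, -93.6, 261.9]
orientation: [-3.139, -0.11, 0.004]
ft_force: [-0.7, -0.3, -5.1]
width: 49.5
grasp_force: 30.0
19.525 [526.5 -93.6 261.9] 
 [[ 0.998  0.07  -0.002]
 [ 0.07  -0.998  0.   ]
 [-0.002 -0.001 -1.   ]] w 49.47508053035793 F [-0.7 -0.3 -5.1] q [-0.2   0.25  1.79 -0.    1.11  1.3 ]
```

View pics/w7.png

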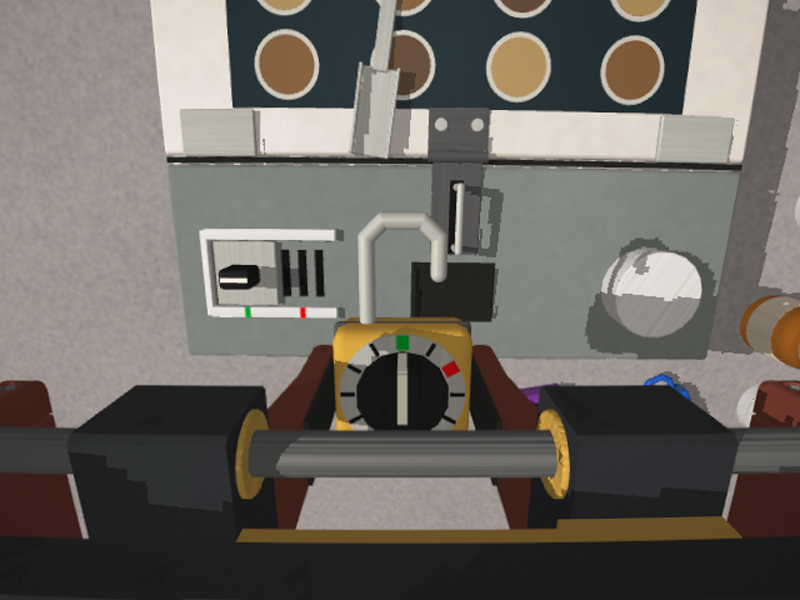

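The lock hangs level in the gripper about 145 mm above the deck, the shackle fully out and free of the staple, and the vent still open. I'm handing in.

```bash
python3 -c "
from h import *
print(ctrl.close_job())"
```

```text
the job is handed in; nothing more can be done
None
```

I've handed the job in, with no verdict returned: vent open, combination dialled, shackle fully drawn, and the lock unhooked and held dial up about 145 mm above the deck, with no bystander touched.

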